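Square the chocolate slab into the corner of its board

ROBOT

A 6-joint arm with a two-finger parallel gripper is mounted at the origin on the work surface. World frame = base frame: x ahead of the robot, y to its left, z up, the work surface at z = 0. Lengths are in mm, angles in rad, forces in N, time in s.
With the tool pointing down it reaches from about 275 to 750 mm from the base axis. Payload 10.2 kg.
Tool frame: the origin (TCP) lies midway between the tips of the shut fingers; the grasp point (between the pads) lies manip.pinch_z behind it (manip.pinch_z is the distance from the TCP to the grasp point, in mm); z points along the fingers, y is the line along which they close (so a half turn about z gives the same grasp; the last joint's range is limited). The gripper opens to 88 mm and grips with 3 to 60 N. Pads are 18 mm wide; open, the fingers measure 123 mm over their backs; the gripper's body (75 mm by 187 mm) begins 45 mm behind the grasp point.
Start: joints at [0.906, 0.313, 1.498, -0, 1.331, -0.223], TCP at [224.486, 474.592, 238.72] pointing down, gripper open.
Joint ranges: [-2.94, 2.94], [-0.97, 2.17], [0.19, 2.56], [-1.23, 4.37], [0.02, 3.11], [-2.88, 2.88]. Speed limits (rad/s): [2.39, 2.39, 3.01, 3.14, 3.14, 3.14].

INTERFACE

Orientations are given as a 3x3 rotation matrix whose columns are the frame's x, y, z axes.
In Python, from workcell import telemetry, viewer, manip gives the robot as it stands. The module is installed in compiled form; this text tells all that it offers.
- The arm moves only by the shell command python3 -m jog 'ROWS' [FORCE]. ROWS is a JSON object of lists of equal length, an entry for each row: "hand": the finger opening in mm, from 0 to 88.1; "offset": the shift along the tool's x, y, z in mm, a list of three; "angular": the turn, a rotation vector about the tool's x, y, z in rad, a list of three. In form: {"hand": [hand, ...], "offset": [[x, y, z], ...], "angular": [[wx, wy, wz], ...]}. A call has 1 to 12 rows; each row is the pose to reach, as a shift and turn from the pose commanded when the call began, along the tool's axes at that moment; what a row does not reach only later rows make up. A row lasts 1/10 s, in which the tool goes at most 50 mm and 8.59 degrees, less where a joint would pass 70% of its speed; a pose out of reach is approached as far as the arm can. A call with a gripper value outside its range is refused whole. The fingers move at their own pace and stop on an object; FORCE is the grip in N (left out, the last holds). Time passes only in rows, so rows that repeat a pose let the fingers close. It gives the time, the measured TCP pose, the force, the opening and the grip force at its end, in the units of the state.
- telemetry.read_state(): the state, without advancing time (a new reading comes with each control period).
- viewer.read_camera(name): name is "scene" or "top" or "wrist"; returns a dict with "image" (480x640x3 uint8, blue, green, red), "camera_matrix" (3x3 intrinsics, pixels), "distortion" ([k1, k2, p1, p2, k3] as OpenCV has them; the pictures are not rectified), "world_from_camera" (4x4, takes a point from camera to world coordinates). Camera axes: x right, y down, z forward; pixel columns grow to the right and rows downward; lengths in mm; the calibration is good to about 2 mm. A picture is of the moment at which its call begins. There is no depth.
- manip.job_done(): hands the job in; it is judged then, once.
The state is a dict: "time": time; "qpos": joint angles; "dq": joint speeds; "joint_efforts": joint torques, N m; "ee_pos": TCP position; "eef_rot": TCP orientation; "contact_force": force on the tool from outside, world axes, zero at the start; "wrist_torque": the same for the moment, N m; "grip_width": finger opening in mm; "gripper_force": force on a finger pad.
Only numpy, scipy, OpenCV 4.12 (cv2) and the standard library are available. Lean on these libraries where they do the work, as an engineer would, in place of code of your own. Each camera call takes 0.05 s, during which the arm holds its last target. There are 200 camera calls.

TASK

The marble chocolate slab lies loose on the wooden board. Pick up the wooden tamper from its cork coaster and, touching the slab with the tamper only, never the fingers, push the slab flush against the far ledge and keep pressing for about half a second, then slide it along to the left ledge and press it home there in the same way, so that it ends square in the corner touching both ledges; press firmly but gently each time (about 8 N on the ledge, never more than 14 N, or the marble chips). Then stand the tamper upright on its coaster again, let go, and leave the other crockery alone.

Things in the scene. Friction and masses are not known exactly. Their poses are not given: they have to be found in the camera images.
- board: Fixed dark wooden board, 260 x 320 mm (its x, y), 18 mm thick, on the counter, turned by up to 0.2 rad. Origin at the centre of its underside; +x points away from the robot, +y to the robot's left. A far ledge (inner face at board x = +110 mm) and a left ledge (inner face at board y = +140 mm) stand on it and form a square corner.
- far_ledge: Fixed, rigid wooden strip along the board's far edge, 20 mm thick, 320 mm long along board y, 16 mm high above the board's top. Origin at the centre of its underside, axes as the board's.
- left_ledge: Fixed, rigid wooden strip along the board's left edge, 20 mm thick, 240 mm long along board x, 16 mm high above the board's top. Origin at the centre of its underside, axes as the board's.
- slab: Loose white marble slab, 100 (its x) x 130 (its y) x 12 mm, 0.33 to 0.53 kg, flat on the board; sliding it takes about 1 to 5 N. Origin: centre of its underside. Starts turned up to 0.2 rad, 20 to 65 mm short of both ledges. Home: origin at board x = +60, y = +75 mm, axes parallel to the board's. Once one corner meets a ledge, a push at mid-edge can jam it askew; push nearer the trailing end.
- tamper: Loose wooden pastry tamper, about 0.11 kg, standing upright on the coaster: a round foot, 40 mm diameter and 26 mm high, below a square handle 26 x 26 mm that reaches from 26 to 85 mm above the foot's underside. Origin at the centre of the underside, z along the handle, x and y square to the handle's faces.
- coaster: Fixed round cork coaster, 100 mm diameter, 6 mm thick, to the right of the board. Origin at the centre of its underside.
- ramekin: Small white cup, rim 52 mm diameter, 36 mm high, standing on the board's near left part (bystander). Origin at the centre of its underside.
- brown_jar: Brown jar, 60 mm diameter, 75 mm high with its cork lid, beyond the coaster (bystander). Origin at the centre of its underside.
Things that resemble listed ones, but are neither listed nor needed, are in the scene too. Of the things that look like the coaster, take the one that is farthest to the robot's right at the start.

How it is judged:
By the outcome, as a careful person would: the job done as asked, in the order asked, and still so for the second after the job is handed in, with the robot touching nothing.
It also fails if it takes over 72 s, if anything falls off the work surface, if the arm or the gripper's body presses on something with over 40 N, if the wrist force passes 120 N, or if a joint passes its speed limit or range.

## Working session

There is one attempt and no reset: what is moved stays moved. The work goes in short steps, Python scripts to look and compute and a shell command to move; the robot and the scene stay as the last step left them, time stands still between calls to the robot, and variables do not carry over. Pictures are saved under pics/ and viewed, at most 10 in all, crops included, and the job is handed in when it is done.

```bash
mkdir -p pics
python3 - <<'E'
from workcell import telemetry, viewer, manip
import cv2, numpy as np
s=telemetry.read_state(); print({k:np.round(v,3).tolist() for k,v in s.items()}, manip.pinch_z)
for n in ("scene","top"):
    c=viewer.read_camera(n); cv2.imwrite(f"pics/{n}0.png",c["image"])
    np.savez(f"{n}0.npz",**c)
    print(n,np.round(c["camera_matrix"],1).tolist(),np.round(c["distortion"],3),np.round(c["world_from_camera"],3).tolist())
E
```

```text
{'time': 0.0, 'qpos': [0.906, 0.313, 1.498, 0.0, 1.331, -0.223], 'dq': [-0.0, -0.0, 0.0, -0.001, 0.0, 0.0], 'joint_efforts': [0.001, -40.22, -25.228, 0.07, 0.035, -0.0], 'ee_pos': [224.31, 474.397, 238.178], 'eef_rot': [[-0.904, 0.428, -0.001], [0.428, 0.904, -0.001], [0.0, -0.001, -1.0]], 'contact_force': [-0.472, -0.542, -0.04], 'wrist_torque': [0.008, 0.001, 0.013], 'gripper_force': 0.0, 'grip_width': 88.059} 18.700000000000003
scene [[536.1, 0.0, 323.4], [0.0, 536.1, 239.5], [0.0, 0.0, 1.0]] [-0.096  0.     0.     0.     0.   ] [[-0.389, 0.761, -0.519, 984.961], [0.921, 0.316, -0.227, 204.523], [-0.009, -0.567, -0.824, 852.789], [0.0, 0.0, 0.0, 1.0]]
top [[472.7, 0.0, 316.7], [0.0, 472.7, 234.5], [0.0, 0.0, 1.0]] [-0.123  0.     0.     0.     0.   ] [[-0.027, -0.989, 0.147, 357.169], [-1.0, 0.025, -0.015, 5.947], [0.011, -0.147, -0.989, 900.573], [0.0, 0.0, 0.0, 1.0]]
```

View pics/top0.png

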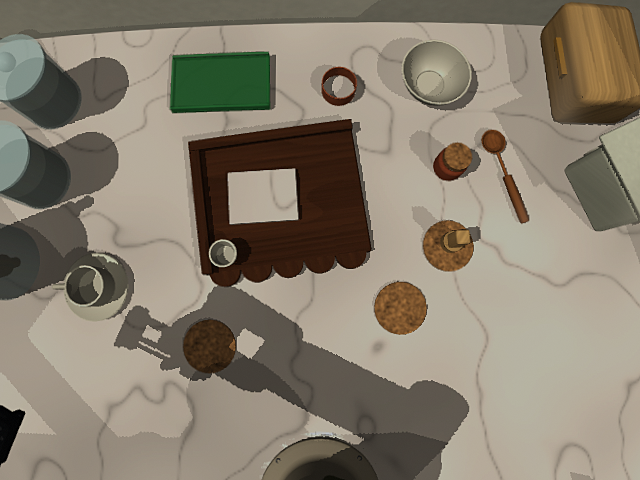

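View pics/scene0.png

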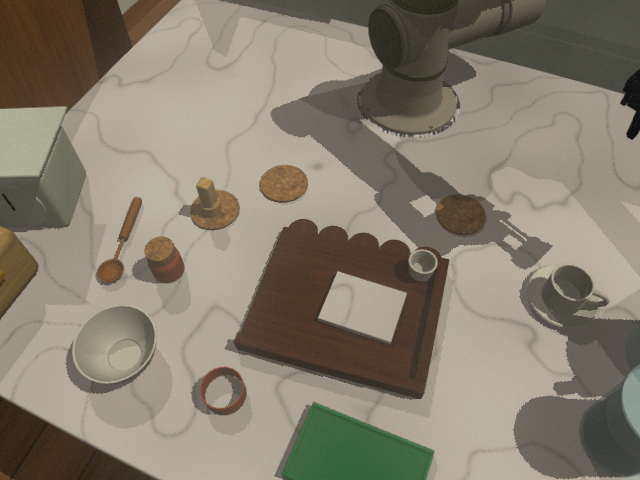

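The top view shows the board from (190,142) to (371,250), the slab around (263,195), the ramekin at (222,252), the tamper on the rightmost coaster at (448,245), and the jar at (453,160). The scene view agrees, with the tamper at (207,200). Next I'll enlarge both for accurate corners.

```bash
cat > h.py <<'E'
import cv2, numpy as np
def world(c,px,z):
    """pixels -> world xy on plane z"""
    px=np.array(px,float).reshape(-1,1,2)
    n=cv2.undistortPoints(px,c["camera_matrix"],c["distortion"]).reshape(-1,2)
    T=c["world_from_camera"]; d=np.c_[n,np.ones(len(n))]@T[:3,:3].T; o=T[:3,3]
    return (o+d*((z-o[2])/d[:,2])[:,None])[:,:2]
def pix(c,P):
    T=np.linalg.inv(c["world_from_camera"])
    return cv2.projectPoints(np.array(P,float).reshape(-1,3),cv2.Rodrigues(T[:3,:3])[0],T[:3,3],c["camera_matrix"],c["distortion"])[0].reshape(-1,2)
def slab(c,box,z=30,thr=135):
    x0,y0,x1,y1=box; g=c["image"][y0:y1,x0:x1].min(2)
    m=(g>thr).astype(np.uint8); n,l,st,ce=cv2.connectedComponentsWithStats(m)
    k=1+np.argmax(st[1:,4]); cn=max(cv2.findContours((l==k).astype(np.uint8),0,cv2.CHAIN_APPROX_NONE)[0],key=len).reshape(-1,2)
    w=world(c,cn+[x0,y0],z).astype(np.float32)
    return cv2.minAreaRect(w), cv2.boxPoints(cv2.minAreaRect(w))
E
python3 - <<'E'
from h import *
t=dict(np.load("top0.npz")); s=dict(np.load("scene0.npz"))
print(slab(t,(215,160,310,235))); print(slab(s,(310,265,412,345)))
b=cv2.resize(t["image"][110:290,180:385],None,fx=3,fy=3,interpolation=cv2.INTER_CUBIC)
cv2.imwrite("pics/board.png",b)
a=cv2.resize(t["image"][205:280,415:490],(400,400),interpolation=cv2.INTER_CUBIC)
d=cv2.resize(s["image"][170:235,183:248],(400,400),interpolation=cv2.INTER_CUBIC)
cv2.imwrite("pics/tam.png",np.hstack([a,d]))
E
```

```text
(((563.4732055664062, 93.59571838378906), (98.86750793457031, 127.61734008789062), 2.3108699321746826), array([[511.50677 , 155.35925 ],
       [516.6525  ,  27.845703],
       [615.43964 ,  31.832184],
       [610.2939  , 159.34573 ]], dtype=float32))
(((566.05908203125, 93.1410903930664), (97.45817565917969, 127.45117950439453), 2.503716230392456), array([[514.5927  , 154.67715 ],
       [520.16034 ,  27.347643],
       [617.52545 ,  31.605026],
       [611.9578  , 158.93454 ]], dtype=float32))
```

View pics/board.png

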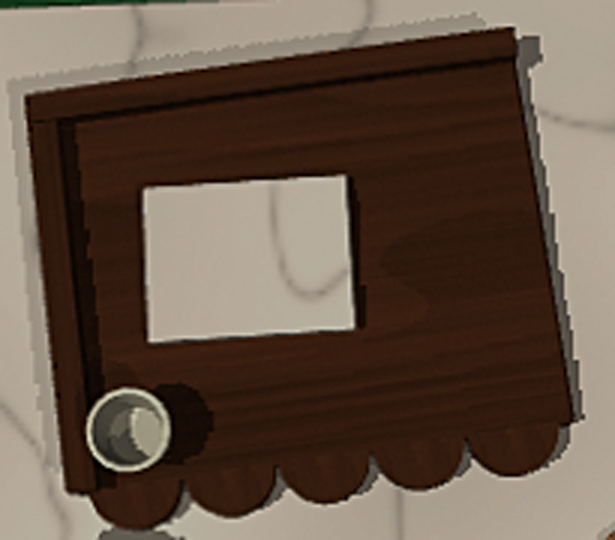

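View pics/tam.png

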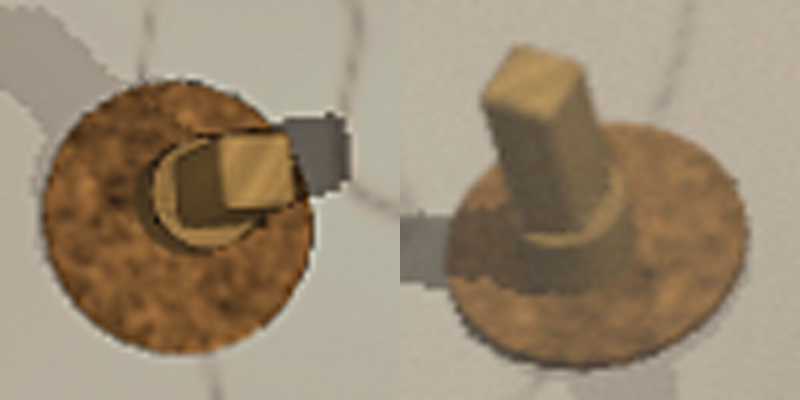

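The board crop shows the ledge outer corners at (25,95), (515,29) and (67,493). The slab is clear of both ledges and the ramekin is at (128,430). The tamper crop shows the handle top at (220–297,134–210) from above, standing off-centre on the coaster.

```bash
cat >> h.py <<'E'
def crop(u,k,o): return (np.array(u,float)+.5)/k-.5+np.array(o)
E
python3 - <<'E'
from h import *
t=dict(np.load("top0.npz")); s=dict(np.load("scene0.npz"))
np.set_printoptions(precision=2,suppress=True)
def rigid(B,W):
    bc,wc=B.mean(0),W.mean(0); b,w=B-bc,W-wc
    a=np.arctan2((b[:,0]*w[:,1]-b[:,1]*w[:,0]).sum(),(b*w).sum())
    R=np.array([[np.cos(a),-np.sin(a)],[np.sin(a),np.cos(a)]]); o=wc-R@bc
    return o,a,W-(B@R.T+o)
W=world(t,crop([(25,95),(515,29),(67,493)],3,(180,110)),34)
B=np.array([[130,160],[130,-160],[-130,160.]])
print("board top",*rigid(B,W))
# scene rough: ledge corners far-right(236,346) z34? far-left (421,395)
W2=world(s,[(236,345),(421,393),(449,256)],34); print("board scene",*rigid(B,W2))
h=world(t,crop([(220,137),(290,134),(297,207),(222,210)],400/75,(415,205)),91)
h2=world(s,crop([(515,45),(583,70),(550,118),(483,97)],400/65,(183,170)),91)
for q in(h,h2):
    e=np.diff(np.r_[q,q[:1]],axis=0);print("handle",q.mean(0),np.linalg.norm(e,axis=1),np.degrees(np.arctan2(e[:,1],e[:,0]))%90)
print("coaster",world(t,crop([(43,210),(314,215),(180,80),(180,354)],400/75,(415,205)),6),world(s,crop([(446,240),(748,240),(590,122),(590,369)],400/65,(183,170)),6))
print("foot top rim left pt",world(t,crop([(153,195),(205,247)],400/75,(415,205)),32))
print("ramekin",world(t,[crop((128,430),3,(180,110))],54),"jar",world(t,[(458,156)],75),world(s,[(160,251)],75))
E
```

```text
board top [563.45  62.53] 0.11486900182150182 [[-0.5  -0.02]
 [-0.98  0.92]
 [ 1.48 -0.9 ]]
board scene [570.36  61.73] 0.17585942103889562 [[  47.52 -313.84]
 [ -47.96  305.89]
 [   0.44    7.95]]
handle [ 466.69 -263.22] [23.85 24.37 25.44 24.28] [ 1.03  1.33  0.71 87.58]
handle [ 425.57 -148.47] [23.71 20.92 22.44 22.35] [87.18 87.4   0.72  0.76]
coaster [[ 466.33 -211.22]
 [ 461.83 -311.58]
 [ 512.79 -264.97]
 [ 412.86 -258.33]] [[ 434.37 -184.27]
 [ 396.84  -93.31]
 [ 371.48 -162.42]
 [ 463.01 -118.5 ]]
foot top rim left pt [[ 467.44 -244.56]
 [ 448.54 -262.04]]
ramekin [[453.19 164.18]] jar [[ 619.5  -271.29]] [[ 627.23 -265.22]]
```

Run:
```python
from h import *
t=dict(np.load("top0.npz")); s=dict(np.load("scene0.npz"))
np.set_printoptions(precision=2,suppress=True)
C=lambda q:world(s,crop(np.array(q)-[400,0],400/65,(183,170)),91)
q=C([(515,45),(583,70),(550,118),(483,97)]);e=np.diff(np.r_[q,q[:1]],axis=0);print("handle",q.mean(0),np.linalg.norm(e,axis=1),np.degrees(np.arctan2(e[:,1],e[:,0]))%90)
print("coaster",world(s,crop(np.array([(446,240),(748,240),(590,122),(590,369)])-[400,0],400/65,(183,170)),6).mean(0))
W2=world(s,[(421,395),(236,346),(449,254)],34);print(W2)
W=world(t,crop([(25,95),(515,29),(67,493)],3,(180,110)),34);print(W)
# overlay check of board fit
def ov(c,o,a,name,box,k):
    R=np.array([[np.cos(a),-np.sin(a)],[np.sin(a),np.cos(a)]])
    x0,y0,x1,y1=box;im=cv2.resize(c["image"][y0:y1,x0:x1],None,fx=k,fy=k,interpolation=cv2.INTER_CUBIC)
    for pts,z in(([(130,160),(130,-160),(110,-160),(110,140),(-130,140),(-130,160)],34),([(110,-160),(-130,-160)],18)):
        P=[[*(R@p+o),z] for p in np.array(pts,float)]
        p=((pix(c,P)-[x0,y0]+.5)*k-.5);cv2.polylines(im,[np.round(p).astype(int)],False,(0,255,0),1)
    return im
o=np.array([563.45,62.53]);a=.1149
A=ov(t,o,a,"",(180,110,385,290),2);D=ov(s,o+[2.,-.5],a,"",(225,210,455,402),2)
h=max(A.shape[0],D.shape[0]);p=lambda i:cv2.copyMakeBorder(i,0,h-i.shape[0],0,0,0)
A=cv2.resize(p(A),None,fx=.9,fy=.9);D=cv2.resize(p(D),None,fx=.9,fy=.9)
cv2.imwrite("pics/ov.png",np.hstack([A,D]));print(np.hstack([A,D]).shape)
```

```text
handle [ 471.85 -261.92] [24.71 20.5  23.33 21.98] [87.93  0.59  1.3   4.12]
coaster [ 466.32 -260.86]
[[681.46 233.8 ]
 [719.45 -71.  ]
 [410.59 203.32]]
[[673.76 236.36]
 [709.96 -80.59]
 [417.45 205.68]]
(346, 783, 3)
```

View pics/ov.png

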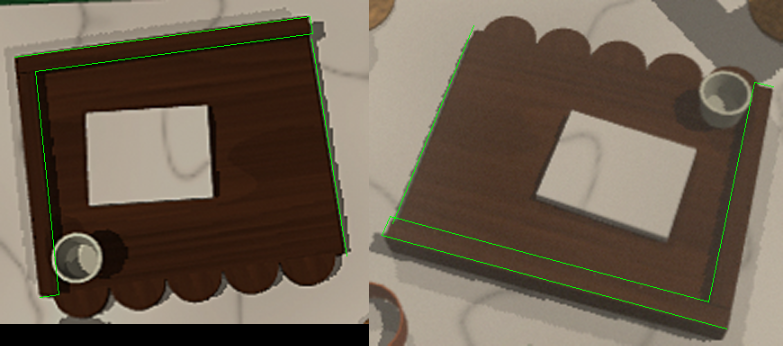

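The green overlay fits the board in both views, so the board is at about (565, 62) with a turn of 0.115 rad. The slab is at about (564.8, 93.4), turned 0.042 rad. Now I'll move over the tamper.

```bash
cat >> h.py <<'E'
BO=np.array([565.,62.3]); BA=0.115
RB=np.array([[np.cos(BA),-np.sin(BA)],[np.sin(BA),np.cos(BA)]])
def go(target,yaw):
    """offset & angular (tool axes) to reach TCP target, tool y at heading yaw (from world x)"""
    from workcell import telemetry
    from scipy.spatial.transform import Rotation as Ro
    s=telemetry.read_state(); R=np.array(s["eef_rot"]); c,n=np.cos(yaw),np.sin(yaw)
    y=np.array([c,n,0]); z=np.array([0,0,-1.]); T=np.c_[np.cross(y,z),y,z]
    print("offset",np.round(R.T@(np.array(target)-s["ee_pos"]),2),"angular",np.round(Ro.from_matrix(R.T@T).as_rotvec(),4),"t",round(s["time"],2))
def where():
    from workcell import telemetry
    s=telemetry.read_state(); p=np.array(s["ee_pos"]); f=np.array(s["contact_force"])
    print("t %.2f"%s["time"],"tcp board",np.round(RB.T@(p[:2]-BO),2),"z %.2f"%p[2],"F board",np.round(RB.T@f[:2],2),"fz %.2f"%f[2],"grip",round(s["grip_width"],2),round(s["gripper_force"],1))
E
python3 -c "
from h import *
go([469.5,-262.5,140],np.pi/2+.02)"
```

```text
offset [-536.72 -561.22   98.75] angular [-1.000e-03 -4.000e-04 -4.619e-01] t 0.1
```

```bash
R='[-536.7,-561.2,98.7]'; true; python3 -m jog '{"hand":[88,88,88,88,88,88,88,88,88,88,88,88],"offset":[[-536.7,-561.2,98.7],[-536.7,-561.2,98.7],[-536.7,-561.2,98.7],[-536.7,-561.2,98.7],[-536.7,-561.2,98.7],[-536.7,-561.2,98.7],[-536.7,-561.2,98.7],[-536.7,-561.2,98.7],[-536.7,-561.2,98.7],[-536.7,-561.2,98.7],[-536.7,-561.2,98.7],[-536.7,-561.2,98.7]],"angular":[[0,0,-0.462],[0,0,-0.462],[0,0,-0.462],[0,0,-0.462],[0,0,-0.462],[0,0,-0.462],[0,0,-0.462],[0,0,-0.462],[0,0,-0.462],[0,0,-0.462],[0,0,-0.462],[0,0,-0.462]]}'; python3 -c "
from h import *
go([469.5,-262.5,140],np.pi/2+.02)"
```

```text
time: 1.3
ee_pos: [407.9, -77.6, 164.8]
eef_rot: [[-1.0, -0.02, 0.0], [-0.02, 1.0, 0.0], [-0.0, 0.0, -1.0]]
contact_force: [1.1, 0.8, 0.5]
grip_width: 88.2
gripper_force: 0.0
offset [ -57.96 -186.11   24.82] angular [ 0.0001  0.0001 -0.0004] t 1.3
```

```bash
python3 -m jog '{"hand":[88,88,88,88,88,88,88],"offset":[[-58,-186,24.8],[-58,-186,24.8],[-58,-186,24.8],[-58,-186,24.8],[-58,-186,24.8],[-58,-186,24.8],[-58,-186,24.8]],"angular":[[0,0,0],[0,0,0],[0,0,0],[0,0,0],[0,0,0],[0,0,0],[0,0,0]]}'
python3 - <<'E'
from h import *
from workcell import viewer
go([469.5,-262.5,35],np.pi/2+.02)
c=viewer.read_camera("wrist"); cv2.imwrite("pics/w1.png",c["image"]); np.savez("w1.npz",**c)
E
```

```text
time: 2.0
ee_pos: [469.3, -259.2, 140.3]
eef_rot: [[-1.0, -0.021, -0.0], [-0.021, 1.0, 0.001], [0.0, 0.001, -1.0]]
contact_force: [-0.1, 0.0, -0.8]
grip_width: 88.1
gripper_force: 0.0
offset [ -0.15  -3.37 105.32] angular [ 0.0005 -0.0004  0.0009] t 2.0
```

View pics/w1.png

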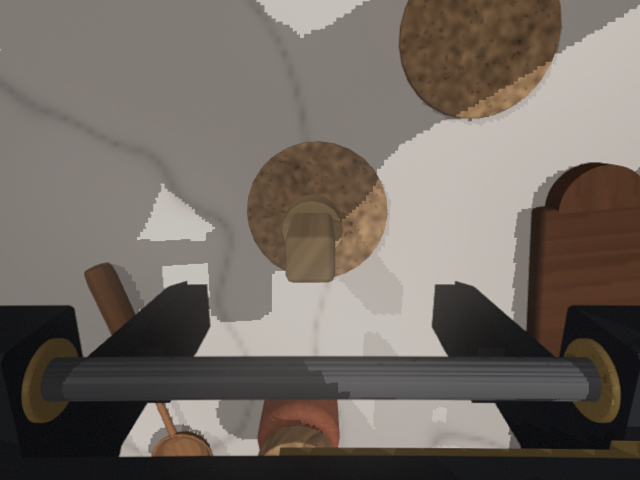

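The wrist view shows the tamper handle top spanning (286–336, 238–282), between the fingers and nearly centred. I'll locate it with the calibration before descending.

Run:
```python
from h import *
c=dict(np.load("w1.npz"))
print(world(c,[(288,238),(334,238),(336,281),(286,281)],91))
print(world(c,[(248,210),(387,210),(317,141),(317,277)],6))
```

```text
[[ 457.74006671 -275.25930998]
 [ 457.22498282 -252.09808629]
 [ 480.47643456 -250.34078285]
 [ 481.05391436 -276.2968443 ]]
[[ 463.0360767  -310.18793281]
 [ 460.8556614  -211.90286054]
 [ 414.3645106  -262.31656052]
 [ 512.78257097 -260.40410615]]
```

```bash
python3 -c "
from h import *
go([469.2,-263.2,35],np.pi/2+.02)"; python3 -m jog '{"hand":[88],"offset":[[0,0,40]],"angular":[[0,0,0]]}';  python3 -c "
from h import *
go([469.2,-263.2,35],np.pi/2+.02)"
```

```text
offset [  0.33  -4.14 105.55] angular [ 0.0002 -0.0001  0.0013] t 2.05
time: 2.15
ee_pos: [471.7, -260.9, 104.3]
eef_rot: [[-1.0, -0.022, 0.007], [-0.022, 1.0, -0.007], [-0.007, -0.007, -1.0]]
contact_force: [0.4, -0.3, -1.0]
grip_width: 87.9
gripper_force: 0.0
offset [ 3.08 -1.77 69.25] angular [-0.0067  0.0073  0.0017] t 2.15
```

```bash
python3 -m jog '{"hand":[88,88,88,88,88],"offset":[[0.3,-4,20],[0.3,-4,40],[0.3,-4,65.5],[0.3,-4,65.5],[0.3,-4,65.5]],"angular":[[0,0,0],[0,0,0],[0,0,0],[0,0,0],[0,0,0]]}';  python3 -c "
from h import *
go([469.2,-263.2,35],np.pi/2+.02)"
```

```text
time: 2.65
ee_pos: [469.6, -263.7, 35.7]
eef_rot: [[-1.0, -0.021, 0.0], [-0.021, 1.0, -0.0], [-0.0, -0.0, -1.0]]
contact_force: [0.3, -0.4, -0.1]
grip_width: 87.7
gripper_force: 0.0
offset [0.4  0.53 0.71] angular [-0.0003  0.0003  0.0011] t 2.65
```

Close and grip, then lift a little.

```bash
python3 -m jog '{"hand":[24,20,20,20,20,20,20,20,20,20],"offset":[[0,0,0],[0,0,0],[0,0,0],[0,0,0],[0,0,0],[0,0,0],[0,0,0],[0,0,0],[0,0,0],[0,0,0]],"angular":[[0,0,0],[0,0,0],[0,0,0],[0,0,0],[0,0,0],[0,0,0],[0,0,0],[0,0,0],[0,0,0],[0,0,0]]}' 50; python3 -c "
from h import *
go([469.2,-263.2,35],np.pi/2+.02)"
```

```text
time: 3.65
ee_pos: [469.3, -264.2, 34.8]
eef_rot: [[-1.0, -0.02, -0.0], [-0.02, 1.0, 0.0], [0.0, 0.0, -1.0]]
contact_force: [0.5, -1.2, -0.1]
grip_width: 25.4
gripper_force: 50.0
offset [ 0.11  0.99 -0.23] angular [ 0.     -0.0001  0.0002] t 3.65
```

```bash
python3 -m jog '{"hand":[20,20,20,20,20],"offset":[[0,0,-15],[0,0,-40],[0,0,-65],[0,0,-65],[0,0,-65]],"angular":[[0,0,0],[0,0,0],[0,0,0],[0,0,0],[0,0,0]]}'; python3 -c "
from h import *
w=RB@[-76,29.5]+BO; print(w)
go([*w,99],np.pi/2+.115); where()"
```

```text
time: 4.15
ee_pos: [469.2, -264.0, 99.2]
eef_rot: [[-1.0, -0.02, -0.0], [-0.02, 1.0, 0.0], [0.0, 0.0, -1.0]]
contact_force: [-0.1, 0.5, -1.6]
grip_width: 25.4
gripper_force: 50.0
[486.11696908  82.88439782]
offset [-2.3950e+01  3.4646e+02  3.1000e-01] angular [ 0.0003 -0.0002 -0.0948] t 4.15
t 4.15 tcp board [-132.64 -313.14] z 99.23 F board [-0.01  0.55] fz -1.58 grip 25.45 50.0
```

```bash
python3 -m jog '{"hand":[20,20,20,20,20,20,20,20,20,20,20,20],"offset":[[-24,30,0],[-24,70,0],[-24,110,0],[-24,150,0],[-24,190,0],[-24,230,0],[-24,270,0],[-24,310,0],[-24,335,0],[-24,346.5,0],[-24,346.5,0],[-24,346.5,0]],"angular":[[0,0,-0.03],[0,0,-0.095],[0,0,-0.095],[0,0,-0.095],[0,0,-0.095],[0,0,-0.095],[0,0,-0.095],[0,0,-0.095],[0,0,-0.095],[0,0,-0.095],[0,0,-0.095],[0,0,-0.095]]}'
python3 - <<'E'
from h import *
from workcell import viewer
w=RB@[-76,29.5]+BO
go([*w,49.5],np.pi/2+.115); where()
t=viewer.read_camera("top");s=viewer.read_camera("scene")
p=lambda c,b:cv2.resize(c["image"][b[1]:b[3],b[0]:b[2]],(390,360),interpolation=cv2.INTER_CUBIC)
cv2.imwrite("pics/p1.png",np.hstack([p(t,(180,110,375,290)),p(s,(240,210,455,408))]))
E
```

```text
time: 5.35
ee_pos: [486.3, 81.9, 99.2]
eef_rot: [[-0.993, -0.115, -0.001], [-0.115, 0.993, -0.0], [0.001, -0.0, -1.0]]
contact_force: [0.6, -0.8, -0.2]
grip_width: 25.5
gripper_force: 50.0
offset [-2.000e-02  1.010e+00  4.972e+01] angular [-0.0001 -0.001  -0.0002] t 5.35
t 5.35 tcp board [-75.98  28.49] z 99.22 F board [ 0.53 -0.86] fz -0.16 grip 25.54 50.0
```

View pics/p1.png

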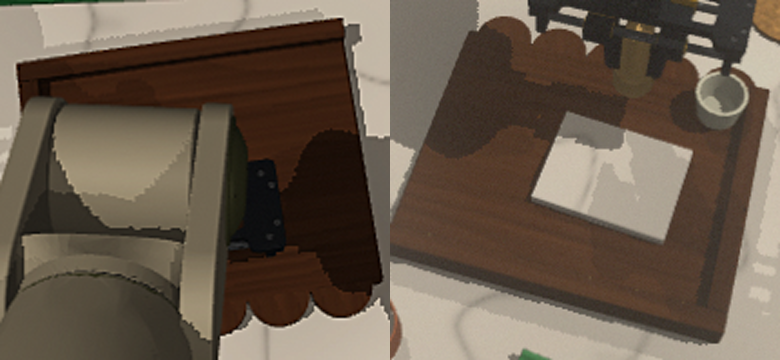

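The crop shows the tamper held upright near the slab's near edge, at (632,80) on the right side. The ramekin at (720,98) is clear, and the scene camera sees the slab well. Descending.

```bash
python3 -m jog '{"hand":[20,20,20,20,20],"offset":[[0,1,20],[0,1,40],[0,1,49.5],[0,1,49.5],[0,1,49.5]],"angular":[[0,0,0],[0,0,0],[0,0,0],[0,0,0],[0,0,0]]}'
python3 - <<'E'
from h import *
where()
E
```

```text
time: 5.95
ee_pos: [486.6, 83.3, 50.9]
eef_rot: [[-0.993, -0.114, 0.001], [-0.114, 0.993, -0.0], [-0.001, -0.0, -1.0]]
contact_force: [0.3, -0.6, -1.1]
grip_width: 25.8
gripper_force: 50.0
t 5.95 tcp board [-75.43  29.87] z 50.85 F board [ 0.24 -0.58] fz -1.15 grip 25.76 50.0
```

```bash
python3 -m jog '{"hand":[20,20,20,20,20,20,20,20,20,20,20,20],"offset":[[-2,0,0],[-4,0,0],[-6,0,0],[-8,0,0],[-10,0,0],[-12,0,0],[-14,0,0],[-16,0,0],[-18,0,0],[-20,0,0],[-22,0,0],[-24,0,0]],"angular":[[0,0,0],[0,0,0],[0,0,0],[0,0,0],[0,0,0],[0,0,0],[0,0,0],[0,0,0],[0,0,0],[0,0,0],[0,0,0],[0,0,0]]}'
cat >> h.py <<'E'
def sl(box=(240,230,450,400)):
    from workcell import viewer
    s=viewer.read_camera("scene"); (c,sz,a),bx=slab(s,box,thr=100)
    q=RB.T@(np.array(c)-[1.3,-.2]-BO)
    print("slab board",np.round(q,1),"size",np.round(sz,1),"ang rel deg",round(a-np.degrees(BA),2)); return s
E
python3 - <<'E'
from h import *
where(); s=sl()
E
```

```text
time: 7.15
ee_pos: [510.3, 86.5, 50.2]
eef_rot: [[-0.993, -0.115, 0.0], [-0.115, 0.993, 0.0], [-0.0, 0.0, -1.0]]
contact_force: [-1.9, -0.2, -1.0]
grip_width: 25.6
gripper_force: 50.0
t 7.15 tcp board [-51.56  30.32] z 50.25 F board [-1.89  0.  ] fz -0.97 grip 25.58 50.0
slab board [178.9   0.8] size [ 70.4 280.4] ang rel deg 0.24
```

```bash
cat >> h.py <<'E'
def sl(thr=75,name="scene"):
    from workcell import viewer
    s=viewer.read_camera(name); im=s["image"]; P=[[*(RB@p+BO),30] for p in np.array([(108,-140),(108,137),(-68,137),(-68,-140)],float)]
    m=np.zeros(im.shape[:2],np.uint8); cv2.fillPoly(m,[np.round(pix(s,P)).astype(int)],1)
    m&=(im.min(2)>thr).astype(np.uint8)
    n,l,st,ce=cv2.connectedComponentsWithStats(m); k=1+np.argmax(st[1:,4])
    cn=max(cv2.findContours((l==k).astype(np.uint8),0,cv2.CHAIN_APPROX_NONE)[0],key=len).reshape(-1,2)
    w=(world(s,cn,30)-[1.3,-.2]-BO)@RB
    (c,sz,a),bx=cv2.minAreaRect(w.astype(np.float32)),None
    a=a-90 if a>45 else a
    hull=cv2.convexHull(w.astype(np.float32)).reshape(-1,2)
    ap=cv2.approxPolyDP(hull,6,True).reshape(-1,2)
    print("slab board",np.round(c,1),"size",np.round(sz,1),"ang deg",round(a,2)); print(np.round(ap,1).tolist())
    return s
E
python3 - <<'E'
from h import *
where(); s=sl()
E
```

```text
t 7.20 tcp board [-51.26  30.29] z 50.31 F board [-0.92 -0.22] fz -1.97 grip 25.76 50.0
slab board [19.6 31.4] size [130.3 103.2] ang deg -4.1
[[-33.0, -28.5], [65.5999984741211, -34.0], [72.30000305175781, 92.80000305175781], [-25.799999237060547, 99.4000015258789]]
```

```bash
python3 -m jog '{"hand":[20,20,20,20,20,20,20,20,20,20,20,20],"offset":[[-3,0,0],[-6,0,0],[-9,0,0],[-12,0,0],[-15,0,0],[-18,0,0],[-20,0,0],[-22,0,0],[-24,0,0],[-26,0,0],[-28,0,0],[-28,0,0]],"angular":[[0,0,0],[0,0,0],[0,0,0],[0,0,0],[0,0,0],[0,0,0],[0,0,0],[0,0,0],[0,0,0],[0,0,0],[0,0,0],[0,0,0]]}'
python3 - <<'E'
from h import *
where(); s=sl()
E
```

```text
time: 8.45
ee_pos: [538.3, 89.7, 50.3]
eef_rot: [[-0.993, -0.115, 0.001], [-0.115, 0.993, 0.0], [-0.001, -0.0, -1.0]]
contact_force: [-1.4, 0.0, -1.3]
grip_width: 25.5
gripper_force: 50.0
t 8.45 tcp board [-23.37  30.28] z 50.30 F board [-1.41  0.19] fz -1.29 grip 25.5 50.0
slab board [48.2 32. ] size [130.4 104. ] ang deg -3.03
[[-5.800000190734863, -28.100000381469727], [95.0999984741211, -32.099998474121094], [101.0999984741211, 92.5999984741211], [0.699999988079071, 97.9000015258789]]
```

```bash
python3 -m jog '{"hand":[20,20,20,20,20,20,20,20,20,20,20],"offset":[[3,0,0],[3,-8,0],[3,-8,0],[0,-8,0],[-1,-8,0],[-2,-8,0],[-3,-8,0],[-4,-8,0],[-5,-8,0],[-6,-8,0],[-6,-8,0]],"angular":[[0,0,0],[0,0,0],[0,0,0],[0,0,0],[0,0,0],[0,0,0],[0,0,0],[0,0,0],[0,0,0],[0,0,0],[0,0,0]]}'
python3 - <<'E'
from h import *
where(); s=sl()
E
```

```text
time: 9.6
ee_pos: [545.0, 82.5, 50.2]
eef_rot: [[-0.993, -0.115, 0.0], [-0.115, 0.993, 0.0], [-0.0, 0.0, -1.0]]
contact_force: [-1.9, -0.6, -0.4]
grip_width: 25.4
gripper_force: 50.0
t 9.60 tcp board [-17.56  22.36] z 50.24 F board [-1.92 -0.37] fz -0.37 grip 25.37 50.0
slab board [54.  32.8] size [131.2 103.1] ang deg -1.94
[[0.4000000059604645, -28.200000762939453], [100.69999694824219, -32.099998474121094], [106.0, 93.69999694824219], [6.300000190734863, 99.0]]
```

```bash
python3 -m jog '{"hand":[20,20,20,20,20,20,20,20,20],"offset":[[3,0,0],[3,-12,0],[3,-12,0],[0,-12,0],[-0.7,-12,0],[-1.4,-12,0],[-2.1,-12,0],[-2.8,-12,0],[-2.8,-12,0]],"angular":[[0,0,0],[0,0,0],[0,0,0],[0,0,0],[0,0,0],[0,0,0],[0,0,0],[0,0,0],[0,0,0]]}'
python3 - <<'E'
from h import *
where(); s=sl(); where()
E
```

```text
time: 10.55
ee_pos: [548.9, 71.0, 50.2]
eef_rot: [[-0.993, -0.115, -0.0], [-0.115, 0.993, 0.0], [0.0, 0.0, -1.0]]
contact_force: [-2.1, -0.2, -0.6]
grip_width: 25.3
gripper_force: 50.0
t 10.55 tcp board [-14.97  10.48] z 50.22 F board [-2.11  0.03] fz -0.58 grip 25.27 50.0
slab board [56.  33.7] size [131.1 101.4] ang deg -1.24
[[4.199999809265137, -27.100000381469727], [104.0999984741211, -31.100000381469727], [105.19999694824219, 96.80000305175781], [8.100000381469727, 99.4000015258789]]
t 10.60 tcp board [-14.97  10.46] z 50.23 F board [-1.24 -0.36] fz -1.29 grip 25.79 50.0
```

```bash
python3 -m jog '{"hand":[20,20,20,20,20],"offset":[[-0.5,0,0],[-1,0,0],[-1.5,0,0],[-2,0,0],[-2,0,0]],"angular":[[0,0,0],[0,0,0],[0,0,0],[0,0,0],[0,0,0]]}'|grep force; python3 -c "
from h import *
where()";  python3 -m jog '{"hand":[20,20,20],"offset":[[-0.4,0,0],[-0.8,0,0],[-0.8,0,0]],"angular":[[0,0,0],[0,0,0],[0,0,0]]}'|grep force
python3 - <<'E'
from h import *
where(); s=sl(); where()
E
```

```text
contact_force: [-1.3, 0.6, -2.7]
gripper_force: 50.0
t 11.10 tcp board [-12.85  10.33] z 50.27 F board [-1.19  0.76] fz -2.72 grip 25.79 50.0
contact_force: [-1.6, 0.2, -2.1]
gripper_force: 50.0
t 11.40 tcp board [-12.11  10.33] z 50.31 F board [-1.55  0.43] fz -2.09 grip 25.49 50.0
slab board [57.2 34.3] size [131.1  98.7] ang deg -0.47
[[8.399999618530273, -27.700000762939453], [105.69999694824219, -30.5], [104.69999694824219, 98.4000015258789], [10.0, 99.80000305175781]]
t 11.45 tcp board [-12.1   10.33] z 50.34 F board [-1.79 -0.42] fz -1.80 grip 25.74 50.0
```

```bash
for i in 1 2; do true; done; python3 -m jog '{"hand":[20,20,20],"offset":[[-0.4,0,0],[-0.8,0,0],[-0.8,0,0]],"angular":[[0,0,0],[0,0,0],[0,0,0]]}'|grep contact; python3 -c "
from h import *
where()";  python3 -m jog '{"hand":[20,20,20],"offset":[[-0.4,0,0],[-0.8,0,0],[-0.8,0,0]],"angular":[[0,0,0],[0,0,0],[0,0,0]]}'|grep contact
python3 - <<'E'
from h import *
where()
E
```

```text
contact_force: [-0.8, -1.2, -2.5]
t 11.75 tcp board [-11.32  10.33] z 50.30 F board [-0.93 -1.08] fz -2.48 grip 25.76 50.0
contact_force: [-1.8, -0.5, -1.5]
t 12.05 tcp board [-10.51  10.34] z 50.31 F board [-1.81 -0.28] fz -1.50 grip 25.29 50.0
```

```bash
python3 -m jog '{"hand":[20,20,20],"offset":[[-0.4,0,0],[-0.8,0,0],[-0.8,0,0]],"angular":[[0,0,0],[0,0,0],[0,0,0]]}'|grep contact; python3 -c "
from h import *
where();sl()";  python3 -m jog '{"hand":[20,20,20],"offset":[[-0.3,0,0],[-0.6,0,0],[-0.6,0,0]],"angular":[[0,0,0],[0,0,0],[0,0,0]]}'|grep contact
python3 - <<'E'
from h import *
where()
E
```

```text
contact_force: [-1.2, -0.2, -2.3]
t 12.35 tcp board [-9.71 10.35] z 50.32 F board [-1.17 -0.02] fz -2.26 grip 25.27 50.0
slab board [58.1 35. ] size [130.8  96.3] ang deg -0.15
[[10.300000190734863, -27.100000381469727], [105.69999694824219, -30.5], [106.4000015258789, 98.80000305175781], [10.399999618530273, 98.19999694824219]]
contact_force: [-3.2, -0.5, 0.2]
t 12.70 tcp board [-9.35 10.31] z 50.30 F board [-3.28 -0.11] fz 0.22 grip 25.61 50.0
```

```bash
python3 -m jog '{"hand":[20,20],"offset":[[-0.2,0,0],[-0.2,0,0]],"angular":[[0,0,0],[0,0,0]]}'|grep contact; python3 -c "
from h import *
where()";  python3 -m jog '{"hand":[20,20],"offset":[[-0.2,0,0],[-0.2,0,0]],"angular":[[0,0,0],[0,0,0]]}'|grep contact
python3 - <<'E'
from h import *
where()
E
```

```text
contact_force: [-5.3, -1.6, 0.9]
t 12.90 tcp board [-9.2 10.3] z 50.31 F board [-5.47 -1.01] fz 0.90 grip 25.57 50.0
contact_force: [-4.6, -2.9, -0.3]
t 13.10 tcp board [-9.02 10.23] z 50.31 F board [-4.88 -2.38] fz -0.28 grip 25.67 50.0
```

```bash
python3 -m jog '{"hand":[20,20],"offset":[[-0.2,0,0],[-0.2,0,0]],"angular":[[0,0,0],[0,0,0]]}'|grep contact; python3 -c "
from h import *
where()";  python3 -m jog '{"hand":[20,20],"offset":[[-0.2,0,0],[-0.2,0,0]],"angular":[[0,0,0],[0,0,0]]}'|grep contact
python3 - <<'E'
from h import *
where();sl();where()
E
```

```text
contact_force: [-5.0, -1.8, 1.6]
t 13.30 tcp board [-8.95 10.21] z 50.29 F board [-5.19 -1.25] fz 1.60 grip 25.61 50.0
contact_force: [-6.4, -2.9, 1.2]
t 13.50 tcp board [-8.83 10.17] z 50.30 F board [-6.71 -2.1 ] fz 1.23 grip 25.87 50.0
slab board [58.3 35.1] size [130.   95.9] ang deg -0.15
[[12.699999809265137, -28.299999237060547], [105.30000305175781, -29.0], [106.4000015258789, 98.80000305175781], [12.300000190734863, 98.5999984741211]]
t 13.55 tcp board [-8.83 10.17] z 50.28 F board [-6.74 -2.25] fz 2.17 grip 25.43 50.0
```

```bash
python3 -m jog '{"hand":[20,20],"offset":[[-0.2,0,0],[-0.2,0,0]],"angular":[[0,0,0],[0,0,0]]}'|grep contact; python3 -c "
from h import *
where()";  python3 -m jog '{"hand":[20,20],"offset":[[-0.2,0,0],[-0.2,0,0]],"angular":[[0,0,0],[0,0,0]]}'|grep contact
python3 - <<'E'
from h import *
where()
E
```

```text
contact_force: [-5.7, -3.1, 1.1]
t 13.75 tcp board [-8.71 10.14] z 50.28 F board [-5.98 -2.45] fz 1.10 grip 25.86 50.0
contact_force: [-7.1, -3.5, 2.4]
t 13.95 tcp board [-8.59 10.1 ] z 50.27 F board [-7.43 -2.71] fz 2.39 grip 25.4 50.0
```

```bash
python3 -m jog '{"hand":[20,20,20],"offset":[[-0.2,0,0],[-0.4,0,0],[-0.4,0,0]],"angular":[[0,0,0],[0,0,0],[0,0,0]]}'|grep contact; python3 -c "
from h import *
where()";  python3 -m jog '{"hand":[20,20],"offset":[[0,0,0],[0,0,0]],"angular":[[0,0,0],[0,0,0]]}'|grep contact
python3 - <<'E'
from h import *
where()
E
```

```text
contact_force: [-7.4, -4.2, 3.5]
t 14.25 tcp board [-8.3  10.02] z 50.30 F board [-7.88 -3.36] fz 3.53 grip 25.65 50.0
contact_force: [-8.0, -4.3, 2.4]
t 14.45 tcp board [-8.31 10.01] z 50.29 F board [-8.44 -3.4 ] fz 2.39 grip 25.88 50.0
```

```bash
python3 -m jog '{"hand":[20,20,20],"offset":[[-0.3,0,0],[-0.3,0,0],[-0.3,0,0]],"angular":[[0,0,0],[0,0,0],[0,0,0]]}'|grep contact; python3 -c "
from h import *
where()";  python3 -m jog '{"hand":[20,20,20,20],"offset":[[0,0,0],[0,0,0],[0,0,0],[0,0,0]],"angular":[[0,0,0],[0,0,0],[0,0,0],[0,0,0]]}'|grep contact
python3 - <<'E'
from h import *
where();sl();where()
E
```

```text
contact_force: [-8.6, -4.6, 3.7]
t 14.75 tcp board [-8.14  9.98] z 50.29 F board [-9.05 -3.62] fz 3.67 grip 25.85 50.0
contact_force: [-8.1, -4.8, 3.3]
t 15.15 tcp board [-8.14  9.99] z 50.30 F board [-8.57 -3.86] fz 3.26 grip 25.61 50.0
slab board [58.3 35.3] size [130.3  95.9] ang deg -0.15
[[12.699999809265137, -28.299999237060547], [105.30000305175781, -29.0], [105.9000015258789, 100.30000305175781], [12.300000190734863, 98.5999984741211]]
t 15.20 tcp board [-8.15 10.  ] z 50.28 F board [-9.21 -2.84] fz 4.42 grip 25.88 50.0
```

The slab is flush on the far ledge and I pressed for about 0.7 s at about 7–8 N net. Next is backing off and going around to the right edge.

```bash
python3 -m jog '{"hand":[20,20,20,20,20,20,20,20,20,20,20,20],"offset":[[3,0,0],[12,0,0],[12,-15,0],[12,-35,0],[12,-55,0],[12,-70,0],[5,-74,0],[-10,-74,0],[-28,-74,0],[-45,-74,0],[-57,-74,0],[-58,-74,0]],"angular":[[0,0,0],[0,0,0],[0,0,0],[0,0,0],[0,0,0],[0,0,0],[0,0,0],[0,0,0],[0,0,0],[0,0,0],[0,0,0],[0,0,0]]}'|grep contact
python3 - <<'E'
from h import *
where();s=sl()
from workcell import viewer
t=viewer.read_camera("top")
where()
p=lambda c,b:cv2.resize(c["image"][b[1]:b[3],b[0]:b[2]],(390,360),interpolation=cv2.INTER_CUBIC)
cv2.imwrite("pics/p2.png",np.hstack([p(t,(180,110,375,290)),p(s,(240,210,455,408))]))
E
```

```text
contact_force: [0.6, 0.1, -0.8]
t 16.40 tcp board [ 51.96 -63.38] z 50.14 F board [0.6  0.03] fz -0.84 grip 25.44 50.0
slab board [58.3 35.3] size [ 96.4 129.9] ang deg 0.09
[[30.799999237060547, -28.399999618530273], [105.30000305175781, -29.0], [105.9000015258789, 100.30000305175781], [10.399999618530273, 98.19999694824219], [10.600000381469727, 21.100000381469727]]
t 16.50 tcp board [ 50.63 -63.34] z 50.02 F board [-0.81 -0.12] fz -1.38 grip 25.08 50.0
```

View pics/p2.png

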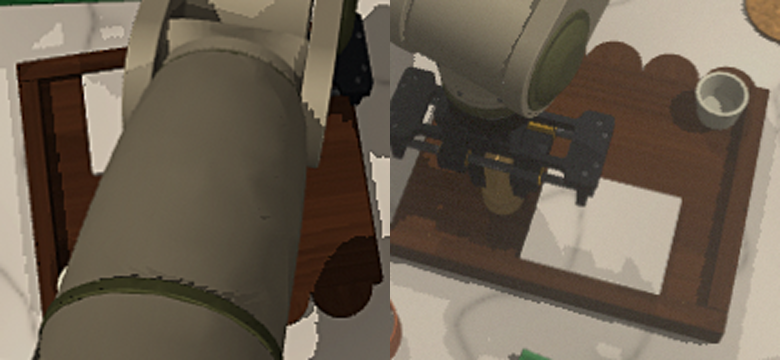

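The scene crop shows the tamper beside the slab's right edge at (500,190), with the slab lying against the far ledge and the ramekin untouched. I'll push left with a slight drag toward the far ledge.

```bash
python3 -m jog '{"hand":[20,20,20,20,20,20,20,20,20,20,20,20],"offset":[[1.5,5,0],[1.5,10,0],[1.2,13,0],[0.9,15,0],[0.6,17,0],[0.3,19,0],[0,21,0],[-0.3,23,0],[-0.6,25,0],[-0.9,27,0],[-1.2,29,0],[-1.5,31,0]],"angular":[[0,0,0],[0,0,0],[0,0,0],[0,0,0],[0,0,0],[0,0,0],[0,0,0],[0,0,0],[0,0,0],[0,0,0],[0,0,0],[0,0,0]]}'|grep contact
python3 - <<'E'
from h import *
where();s=sl()
E
```

```text
contact_force: [-3.3, -5.4, -1.1]
t 17.70 tcp board [ 51.63 -33.32] z 50.16 F board [-3.88 -4.95] fz -1.07 grip 25.97 50.0
slab board [58.2 52.5] size [ 96.4 129.5] ang deg 0.05
[[11.399999618530273, 115.5999984741211], [10.5, 56.400001525878906], [31.899999618530273, 2.0], [53.29999923706055, -11.399999618530273], [105.80000305175781, -11.699999809265137], [104.9000015258789, 116.5]]
```

```bash
python3 -m jog '{"hand":[20,20,20,20,20,20,20,20],"offset":[[0.3,2,0],[0.4,4,0],[0.4,6,0],[0.4,8,0],[0.4,10,0],[0.4,12,0],[0.4,14,0],[0.4,14,0]],"angular":[[0,0,0],[0,0,0],[0,0,0],[0,0,0],[0,0,0],[0,0,0],[0,0,0],[0,0,0]]}'|grep contact
python3 - <<'E'
from h import *
where();s=sl();where()
E
```

```text
contact_force: [-0.3, -0.5, -1.3]
t 18.55 tcp board [ 51.93 -18.22] z 50.37 F board [-0.37 -0.46] fz -1.29 grip 25.77 50.0
slab board [58.  67.5] size [129.9  96.5] ang deg -0.2
[[10.899999618530273, 131.0], [10.5, 77.30000305175781], [30.899999618530273, 19.299999237060547], [54.900001525878906, 3.0999999046325684], [105.0999984741211, 3.299999952316284], [105.9000015258789, 131.39999389648438]]
t 18.60 tcp board [ 52.04 -18.24] z 50.48 F board [ 0.53 -0.29] fz -1.39 grip 25.84 50.0
```

```bash
python3 -m jog '{"hand":[20,20,20,20,20,20,20,20],"offset":[[0,0.8,0],[-0.1,1.6,0],[-0.2,2.4,0],[-0.3,3.2,0],[-0.3,4,0],[-0.3,4.8,0],[-0.3,5.5,0],[-0.3,5.5,0]],"angular":[[0,0,0],[0,0,0],[0,0,0],[0,0,0],[0,0,0],[0,0,0],[0,0,0],[0,0,0]]}'|grep contact
python3 - <<'E'
from h import *
where();s=sl();where()
E
```

```text
contact_force: [-0.4, -4.5, 1.4]
t 19.40 tcp board [ 52.17 -13.24] z 50.47 F board [-0.97 -4.47] fz 1.36 grip 25.83 50.0
slab board [58.3 72.4] size [129.5  96. ] ang deg -0.16
[[13.199999809265137, 136.60000610351562], [10.5, 84.30000305175781], [31.299999237060547, 24.700000762939453], [53.5, 7.900000095367432], [105.4000015258789, 8.5], [106.30000305175781, 136.3000030517578]]
t 19.45 tcp board [ 52.16 -13.23] z 50.45 F board [-1.54 -4.89] fz 1.25 grip 25.86 50.0
```

```bash
python3 -m jog '{"hand":[20,20],"offset":[[0,0.3,0],[0,0.3,0]],"angular":[[0,0,0],[0,0,0]]}'|grep contact; python3 -c "
from h import *
where()";  python3 -m jog '{"hand":[20,20],"offset":[[0,0.3,0],[0,0.3,0]],"angular":[[0,0,0],[0,0,0]]}'|grep contact
python3 - <<'E'
from h import *
where();sl();where()
E
```

```text
contact_force: [-0.9, -4.8, 2.7]
t 19.65 tcp board [ 52.17 -13.07] z 50.48 F board [-1.42 -4.66] fz 2.69 grip 25.73 50.0
contact_force: [-1.6, -5.3, 1.8]
t 19.85 tcp board [ 52.18 -12.78] z 50.48 F board [-2.24 -5.08] fz 1.84 grip 25.85 50.0
slab board [58.1 72.9] size [129.5  96.4] ang deg -0.2
[[11.300000190734863, 136.3000030517578], [10.5, 84.30000305175781], [31.299999237060547, 24.700000762939453], [55.29999923706055, 8.399999618530273], [105.4000015258789, 8.5], [106.30000305175781, 136.3000030517578]]
t 19.90 tcp board [ 52.18 -12.78] z 50.47 F board [-1.88 -5.87] fz 1.41 grip 26.0 50.0
```

```bash
python3 -m jog '{"hand":[20,20,20],"offset":[[0.05,0.3,0],[0.1,0.6,0],[0.1,0.6,0]],"angular":[[0,0,0],[0,0,0],[0,0,0]]}'|grep contact
python3 - <<'E'
from h import *
where();s=sl();where()
cv2.imwrite("pics/g1.png",cv2.resize(s["image"][285:400,320:460],None,fx=5,fy=5,interpolation=cv2.INTER_CUBIC))
E
```

```text
contact_force: [-0.8, -4.0, 1.3]
t 20.20 tcp board [ 52.13 -12.06] z 50.48 F board [-1.24 -3.88] fz 1.31 grip 25.62 50.0
slab board [58.1 73.5] size [129.6  96.4] ang deg -0.2
[[11.300000190734863, 136.3000030517578], [10.5, 84.30000305175781], [30.799999237060547, 26.299999237060547], [53.0, 9.5], [105.4000015258789, 8.5], [106.30000305175781, 136.3000030517578]]
t 20.25 tcp board [ 52.13 -12.08] z 50.48 F board [-2.   -5.26] fz 1.80 grip 25.51 50.0
```

View pics/g1.png

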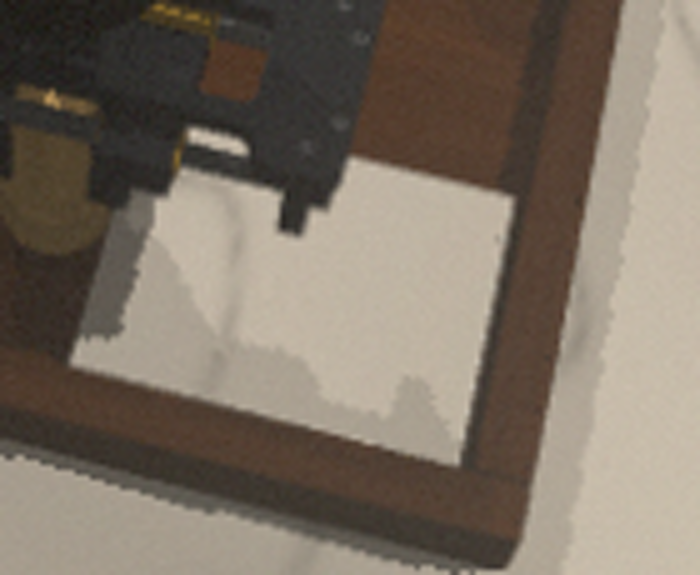

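The crop shows the slab against the far ledge, with a thin dark gap about 1.5 px wide still at the left ledge (490,330). I'll keep going gently and ease the x drag.

```bash
python3 -m jog '{"hand":[20,20,20,20],"offset":[[0.1,0.3,0],[0.2,0.6,0],[0.3,0.8,0],[0.3,0.8,0]],"angular":[[0,0,0],[0,0,0],[0,0,0],[0,0,0]]}'|grep contact; python3 -c "
from h import *
where()";  python3 -m jog '{"hand":[20,20,20],"offset":[[0,0.3,0],[0,0.6,0],[0,0.6,0]],"angular":[[0,0,0],[0,0,0],[0,0,0]]}'|grep contact
python3 - <<'E'
from h import *
where()
E
```

```text
contact_force: [0.1, -3.6, 1.2]
t 20.65 tcp board [ 51.95 -11.1 ] z 50.47 F board [-0.35 -3.61] fz 1.19 grip 25.58 50.0
contact_force: [1.0, -4.4, 2.4]
t 20.95 tcp board [ 51.83 -10.58] z 50.44 F board [ 0.5  -4.47] fz 2.41 grip 25.77 50.0
```

```bash
python3 -m jog '{"hand":[20,20,20],"offset":[[0,0.3,0],[0,0.5,0],[0,0.5,0]],"angular":[[0,0,0],[0,0,0],[0,0,0]]}'|grep contact; python3 -c "
from h import *
where()";  python3 -m jog '{"hand":[20,20,20],"offset":[[0,0.3,0],[0,0.4,0],[0,0.4,0]],"angular":[[0,0,0],[0,0,0],[0,0,0]]}'|grep contact
python3 - <<'E'
from h import *
where();sl()
E
```

```text
contact_force: [0.9, -5.5, 2.5]
t 21.25 tcp board [ 51.79 -10.13] z 50.44 F board [ 0.22 -5.59] fz 2.52 grip 25.84 50.0
contact_force: [0.8, -4.1, 3.2]
t 21.55 tcp board [51.75 -9.71] z 50.42 F board [ 0.34 -4.19] fz 3.23 grip 25.66 50.0
slab board [58.1 74.9] size [127.3  96.5] ang deg -0.1
[[10.899999618530273, 137.89999389648438], [10.5, 84.30000305175781], [29.899999618530273, 29.600000381469727], [54.400001525878906, 11.600000381469727], [104.5, 11.600000381469727], [105.80000305175781, 137.89999389648438]]
```

```bash
python3 -m jog '{"hand":[20,20,20],"offset":[[0,0.2,0],[0,0.4,0],[0,0.4,0]],"angular":[[0,0,0],[0,0,0],[0,0,0]]}'|grep contact; python3 -c "
from h import *
where()";  python3 -m jog '{"hand":[20,20,20],"offset":[[0,0.2,0],[0,0.4,0],[0,0.4,0]],"angular":[[0,0,0],[0,0,0],[0,0,0]]}'|grep contact
python3 - <<'E'
from h import *
where();sl();where()
E
```

```text
contact_force: [0.1, -4.8, 2.5]
t 21.90 tcp board [51.73 -9.34] z 50.40 F board [-0.49 -4.82] fz 2.49 grip 25.84 50.0
contact_force: [1.1, -5.1, 2.6]
t 22.20 tcp board [51.73 -8.92] z 50.41 F board [ 0.47 -5.19] fz 2.63 grip 25.53 50.0
slab board [58.1 75.1] size [126.8  96.5] ang deg -0.1
[[10.899999618530273, 137.89999389648438], [10.5, 84.30000305175781], [31.700000762939453, 30.100000381469727], [53.900001525878906, 13.199999809265137], [104.5, 11.600000381469727], [105.80000305175781, 137.89999389648438]]
t 22.25 tcp board [51.71 -8.92] z 50.39 F board [ 0.53 -5.1 ] fz 1.72 grip 25.67 50.0
```

```bash
cat >> h.py <<'E'
def prof(s,axis,lo,hi,at,step=.5,z=30):
    """averaged min-channel profile along board axis; 'at' = values of the other axis"""
    v=np.arange(lo,hi,step); acc=0
    for a in at:
        q=np.array([(k,a) if axis==0 else (a,k) for k in v])
        P=np.c_[q@RB.T+BO+[1.3,-.2],np.full(len(v),z)]; p=pix(s,P).astype(np.float32)
        acc=acc+cv2.remap(s["image"].min(2).astype(np.float32),p[:,0].reshape(1,-1),p[:,1].reshape(1,-1),cv2.INTER_LINEAR)[0]
    return v,acc/len(at)
def edge(v,g):
    d=np.gradient(cv2.GaussianBlur(g.reshape(1,-1),(1,1),0)[0]); k=np.abs(d); k[k<.4*k.max()]=0; return round(float((v*k).sum()/k.sum()),2)
def edges(s):
    for nm,ax,lo,hi,at in (("right",1,0,24,(85,90,95,100)),("left far",1,128,142,(85,90,95)),("left near",1,128,142,(20,25,30)),("near L",0,0,22,(110,115,120)),("near M",0,0,22,(85,90,95))):
        v,g=prof(s,ax,lo,hi,at); print(nm,edge(v,g),np.round(g[::2]).astype(int).tolist() if nm.startswith("left") else "")
E
python3 - <<'E'
from h import *
from workcell import viewer
s=viewer.read_camera("scene"); edges(s); where()
E
python3 -m jog '{"hand":[20,20,20],"offset":[[0,0.2,0],[0,0.4,0],[0,0.4,0]],"angular":[[0,0,0],[0,0,0],[0,0,0]]}'|grep contact;python3 - <<'E'
from h import *
from workcell import viewer
s=viewer.read_camera("scene"); edges(s); where()
E
```

```text
right 12.88 
left far 139.88 [150, 153, 155, 155, 156, 158, 160, 160, 160, 160, 155, 134, 99, 70]
left near 139.99 [161, 161, 161, 162, 162, 162, 161, 160, 161, 162, 160, 138, 106, 75]
near L 11.07 
near M 11.03 
t 22.30 tcp board [51.71 -8.91] z 50.37 F board [-0.68 -5.33] fz 3.28 grip 25.94 50.0
contact_force: [0.7, -5.7, 3.5]
right 13.28 
left far 139.88 [149, 150, 151, 154, 155, 158, 160, 161, 161, 161, 156, 133, 100, 72]
left near 140.05 [161, 162, 161, 161, 162, 162, 162, 162, 162, 162, 160, 141, 111, 81]
near L 11.08 
near M 11.04 
t 22.65 tcp board [51.7 -8.7] z 50.38 F board [-0.87 -6.77] fz 3.01 grip 25.96 50.0
```

The left edge has stopped at about 140 mm in both places, so it is on the left ledge. Pressing up to force now.

```bash
python3 -m jog '{"hand":[20,20,20],"offset":[[0,0.2,0],[0,0.4,0],[0,0.4,0]],"angular":[[0,0,0],[0,0,0],[0,0,0]]}'|grep contact; python3 -c "
from h import *
where()";  python3 -m jog '{"hand":[20,20,20],"offset":[[0,0.2,0],[0,0.4,0],[0,0.4,0]],"angular":[[0,0,0],[0,0,0],[0,0,0]]}'|grep contact
python3 - <<'E'
from h import *
from workcell import viewer
where();s=viewer.read_camera("scene"); edges(s); where()
E
```

```text
contact_force: [-0.0, -7.1, 1.8]
t 22.95 tcp board [51.75 -8.7 ] z 50.44 F board [-0.82 -7.07] fz 1.78 grip 25.4 50.0
contact_force: [0.3, -9.7, 2.3]
t 23.25 tcp board [51.77 -8.63] z 50.44 F board [-0.81 -9.71] fz 2.25 grip 25.83 50.0
right 12.46 
left far 139.9 [149, 150, 152, 153, 154, 157, 160, 161, 162, 162, 156, 133, 100, 71]
left near 140.05 [161, 161, 161, 162, 162, 162, 161, 160, 160, 161, 160, 141, 110, 78]
near L 11.08 
near M 11.03 
t 23.30 tcp board [51.77 -8.61] z 50.45 F board [-0.87 -8.61] fz 2.27 grip 25.64 50.0
```

```bash
python3 -m jog '{"hand":[20,20,20],"offset":[[0,0.3,0],[0,0.3,0],[0,0.3,0]],"angular":[[0,0,0],[0,0,0],[0,0,0]]}'|grep contact; python3 -c "
from h import *
where()";  python3 -m jog '{"hand":[20,20,20,20,20],"offset":[[0,0,0],[0,0,0],[0,0,0],[0,0,0],[0,0,0]],"angular":[[0,0,0],[0,0,0],[0,0,0],[0,0,0],[0,0,0]]}'|grep contact
python3 - <<'E'
from h import *
from workcell import viewer
where();s=viewer.read_camera("scene"); edges(s); where()
E
```

```text
contact_force: [-0.2, -10.4, 2.1]
t 23.60 tcp board [51.79 -8.55] z 50.44 F board [ -1.41 -10.31] fz 2.08 grip 25.6 50.0
contact_force: [1.1, -9.9, 2.3]
t 24.10 tcp board [51.78 -8.54] z 50.45 F board [-0.   -9.93] fz 2.26 grip 25.61 50.0
right 11.58 
left far 139.77 [149, 151, 152, 154, 155, 156, 159, 160, 160, 161, 155, 132, 102, 74]
left near 140.06 [161, 162, 162, 161, 160, 160, 161, 161, 163, 162, 159, 141, 111, 79]
near L 11.08 
near M 11.05 
t 24.15 tcp board [51.79 -8.56] z 50.44 F board [ -0.47 -10.33] fz 1.85 grip 25.42 50.0
```

```bash
python3 -m jog '{"hand":[20,20,20,20,20,20,20,20,20],"offset":[[0,-2,0],[0,-8,0],[0,-18,0],[0,-30,0],[0,-35,-15],[0,-40,-35],[0,-40,-50],[0,-40,-50],[0,-40,-50]],"angular":[[0,0,0],[0,0,0],[0,0,0],[0,0,0],[0,0,0],[0,0,0],[0,0,0],[0,0,0],[0,0,0]]}'|grep contact
python3 - <<'E'
from h import *
from workcell import viewer
where();s=viewer.read_camera("scene"); edges(s)
go([464.5,-261.3,100],np.pi/2+.02)
E
```

```text
contact_force: [-0.7, -0.6, -0.8]
t 25.05 tcp board [ 51.63 -47.13] z 100.38 F board [-0.8  -0.55] fz -0.82 grip 25.55 50.0
right 11.6 
left far 139.86 [167, 167, 167, 167, 168, 168, 167, 168, 167, 167, 162, 138, 104, 75]
left near 140.05 [167, 168, 168, 167, 167, 166, 167, 168, 168, 167, 166, 146, 115, 82]
near L 11.07 
near M 11.04 
offset [ 1.8845e+02 -2.6283e+02 -1.8000e-01] angular [ 0.0003 -0.001   0.0955] t 25.1
```

```bash
python3 -m jog '{"hand":[20,20,20,20,20,20,20,20,20,20,20,20],"offset":[[19,-26,0],[38,-53,0],[62,-87,0],[90,-125,0],[115,-160,0],[140,-195,0],[163,-227,0],[178,-248,0],[188.5,-262.8,0],[188.5,-262.8,0],[188.5,-262.8,0],[188.5,-262.8,0]],"angular":[[0,0,0.05],[0,0,0.096],[0,0,0.096],[0,0,0.096],[0,0,0.096],[0,0,0.096],[0,0,0.096],[0,0,0.096],[0,0,0.096],[0,0,0.096],[0,0,0.096],[0,0,0.096]]}'|grep ee_pos
python3 - <<'E'
from h import *
from workcell import viewer
where()
go([464.5,-261.3,36.5],np.pi/2+.02)
t=viewer.read_camera("scene")
# slab with the arm away
edges(t)
n=viewer.read_camera("top")
p=lambda c,b:cv2.resize(c["image"][b[1]:b[3],b[0]:b[2]],(390,360),interpolation=cv2.INTER_CUBIC)
cv2.imwrite("pics/p3.png",np.hstack([p(t,(170,130,270,222)),p(t,(350,290,450,382))]))
E
```

```text
ee_pos: [465.1, -260.5, 100.0]
t 26.30 tcp board [-136.32 -309.24] z 99.97 F board [0.58 0.  ] fz -0.55 grip 26.0 50.0
offset [ 0.55 -0.8  63.47] angular [ 0.0007 -0.0005  0.0003] t 26.3
right 11.75 
left far 139.72 [155, 155, 155, 154, 154, 154, 153, 154, 154, 154, 148, 125, 96, 71]
left near 140.07 [155, 156, 156, 156, 155, 155, 155, 155, 154, 153, 151, 135, 107, 79]
near L 11.1 
near M 10.99
```

View pics/p3.png

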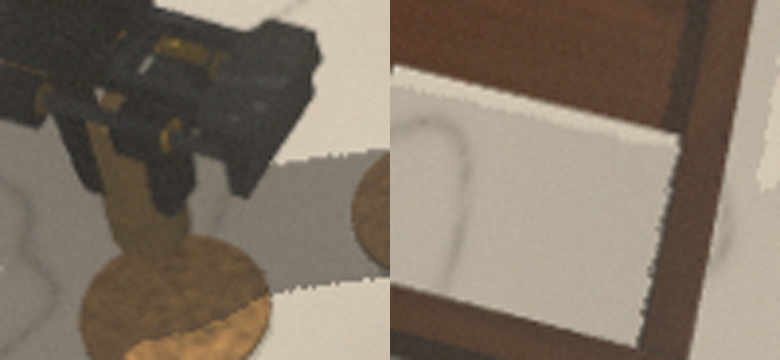

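The crop shows the slab seated in the corner with no gap at the left or far ledge. The tamper is held upright above its coaster, so I'll lower it.

```bash
python3 -m jog '{"hand":[20,20,20,20,20,20,20],"offset":[[0.5,-0.8,15],[0.5,-0.8,35],[0.5,-0.8,52],[0.5,-0.8,60],[0.5,-0.8,63],[0.5,-0.8,64],[0.5,-0.8,64]],"angular":[[0,0,0],[0,0,0],[0,0,0],[0,0,0],[0,0,0],[0,0,0],[0,0,0]]}'|grep ee_pos; python3 -c "
from h import *
where()";  python3 -m jog '{"hand":[20,20,20,20],"offset":[[0,0,0.4],[0,0,0.8],[0,0,1.1],[0,0,1.1]],"angular":[[0,0,0],[0,0,0],[0,0,0],[0,0,0]]}'|grep ee_pos; python3 -c "
from h import *
where()"
```

```text
ee_pos: [464.6, -262.5, 36.9]
t 27.10 tcp board [-136.98 -311.09] z 36.89 F board [0.31 0.16] fz -0.83 grip 25.86 50.0
ee_pos: [464.3, -262.4, 35.3]
t 27.50 tcp board [-137.29 -311.  ] z 35.31 F board [-0.06 -0.28] fz -0.64 grip 25.27 50.0
```

```bash
python3 -m jog '{"hand":[20,20,20,20],"offset":[[0,0,0.3],[0,0,0.5],[0,0,0.5],[0,0,0.5]],"angular":[[0,0,0],[0,0,0],[0,0,0],[0,0,0]]}'|grep ee_pos; python3 -c "
from h import *
where()";  python3 -m jog '{"hand":[20,20,20,20],"offset":[[0,0,0.2],[0,0,0.4],[0,0,0.4],[0,0,0.4]],"angular":[[0,0,0],[0,0,0],[0,0,0],[0,0,0]]}'|grep ee_pos; python3 -c "
from h import *
where()"
```

```text
ee_pos: [464.3, -262.3, 34.8]
t 27.90 tcp board [-137.29 -310.95] z 34.78 F board [-0.64  0.41] fz 0.33 grip 25.97 50.0
ee_pos: [464.3, -262.4, 34.8]
t 28.30 tcp board [-137.28 -310.95] z 34.75 F board [-1.42  1.54] fz 6.27 grip 25.77 50.0
```

```bash
python3 -m jog '{"hand":[20,20,28,32,40,55,80,88,88,88,88],"offset":[[0,0,-0.3],[0,0,-0.3],[0,0,-0.3],[0,0,-0.3],[0,0,-0.3],[0,0,-0.3],[0,0,-0.3],[0,0,-0.3],[0,0,-0.3],[0,0,-0.3],[0,0,-0.3]],"angular":[[0,0,0],[0,0,0],[0,0,0],[0,0,0],[0,0,0],[0,0,0],[0,0,0],[0,0,0],[0,0,0],[0,0,0],[0,0,0]]}' 5|tail -3; python3 -m jog '{"hand":[88,88,88,88,88,88,88,88],"offset":[[0,0,-10],[0,0,-30],[0,0,-60],[0,0,-100],[0,0,-130],[0,0,-150],[0,0,-150],[0,0,-150]],"angular":[[0,0,0],[0,0,0],[0,0,0],[0,0,0],[0,0,0],[0,0,0],[0,0,0],[0,0,0]]}'
python3 - <<'E'
from h import *
from workcell import viewer
where()
w=viewer.read_camera("wrist");s=viewer.read_camera("scene"); edges(s)
# tamper: template check - handle top and foot via tamper/coaster colour in wrist view
P=[(464.3+a,-262.4+b,91) for a in(-13,13) for b in(-13,13)]
cv2.imwrite("pics/w9.png",w["image"]);np.savez("w9.npz",**w);np.savez("s9.npz",**s)
print("predicted top px wrist",np.round(pix(w,P)).tolist(),"scene",np.round(pix(s,P)).tolist())
E
```

```text
contact_force: [0.9, -0.1, 0.5]
grip_width: 85.6
gripper_force: 0.0
time: 30.2
ee_pos: [464.1, -262.2, 184.4]
eef_rot: [[-1.0, -0.019, -0.0], [-0.019, 1.0, 0.0], [0.0, 0.0, -1.0]]
contact_force: [-0.1, 0.2, -1.1]
grip_width: 88.3
gripper_force: 0.0
t 30.20 tcp board [-137.46 -310.77] z 184.43 F board [-0.1   0.23] fz -1.10 grip 88.3 0.0
right 11.73 
left far 139.75 [152, 152, 152, 151, 151, 151, 152, 152, 152, 152, 145, 123, 95, 70]
left near 140.04 [171, 171, 170, 171, 171, 172, 170, 168, 169, 170, 169, 149, 116, 82]
near L 11.1 
near M 11.03 
predicted top px wrist [[298.0, 216.0], [341.0, 216.0], [298.0, 256.0], [340.0, 257.0]] scene [[203.0, 173.0], [215.0, 177.0], [197.0, 183.0], [208.0, 187.0]]
```

Run:
```python
from h import *
w=dict(np.load("w9.npz")); s=dict(np.load("s9.npz")); s0=dict(np.load("scene0.npz"))
tp=s0["image"][174:222,192:226]; r=cv2.matchTemplate(s["image"][150:250,170:250],tp,cv2.TM_CCOEFF_NORMED); _,m,_,l=cv2.minMaxLoc(r)
e=pix(s,[(464.3,-262.4,91)])-pix(s,[(469.2,-263.4,91)])
print("match",m,"shift",l[0]+170-192,l[1]+150-174,"expected",e)
# wrist: handle-top edges along world x/y at z=91
g=w["image"].min(2).astype(np.float32)
def line(ax):
    v=np.arange(-24,25,2.); out=0
    for a in(-5,0,5):
        P=[(464.3+(k if ax==0 else a),-262.4+(a if ax==0 else k),91) for k in v]; p=pix(w,P).astype(np.float32)
        out=out+cv2.remap(g,p[:,0].reshape(1,-1),p[:,1].reshape(1,-1),1)[0]/3
    return v.astype(int).tolist(),np.round(out).astype(int).tolist()
print(*line(0));print(*line(1))
```

```text
match 0.69343101978302 shift 2 -2 expected [[ 1.76639608 -1.68324143]]
[-24, -22, -20, -18, -16, -14, -12, -10, -8, -6, -4, -2, 0, 2, 4, 6, 8, 10, 12, 14, 16, 18, 20, 22, 24] [69, 62, 62, 62, 62, 63, 73, 88, 91, 95, 107, 115, 120, 120, 120, 118, 118, 102, 80, 91, 94, 129, 180, 181, 182]
[-24, -22, -20, -18, -16, -14, -12, -10, -8, -6, -4, -2, 0, 2, 4, 6, 8, 10, 12, 14, 16, 18, 20, 22, 24] [78, 74, 74, 75, 73, 80, 71, 83, 100, 120, 121, 121, 122, 105, 104, 101, 98, 92, 85, 85, 88, 87, 89, 86, 88]
```

```bash
python3 -c "
from workcell import manip
print(manip.job_done())"
```

```text
the job is handed in; nothing more can be done
None
```

I handed the job in at about 30 s: the slab looks square in the corner against both ledges, after presses of about 7 N net on the far ledge and roughly 5–8 N net on the left, and the tamper is released and looks upright on its coaster.

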